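Take the bayonet dust filter out of a servo drive

TASK

Take the dirty dust filter out of the yellow servo drive: turn its red grip bar anticlockwise (seen from above) until the two lugs have come out from under the steel tabs, at the green marks, and then lift it straight out. Stand it upright in the blue tray, let go of it and leave the other things on the bench alone. Be gentle: hold the bar lightly (at most 70 N of grip), do not pull or wrench the filter against its tabs or stops, and set it down on the tray floor rather than dropping it.

Things in the scene. Friction and masses are not known exactly. Their poses are not given: they have to be found in the camera images.
- drive: Servo drive lying on its back, fixed: yellow and black case, 200 (x) by 240 (y) by 100 mm high, dark top plate at 100 mm, low terminal strips (up to 12 mm) along its edges. Origin: underside, below the centre of the bayonet socket; z up.
- socket (a point): Centre of the socket (65 mm hole) at the drive's top plate; axes as the drive's. Two steel tabs, red on top, at 0 and 180 degrees from x, +-27 degrees wide, 44 to 62 mm from the axis, undersides 8 mm and tops 13 mm above the plate. 13 mm high stops limit the filter's turn to -10 (locked end) and +75 degrees (open end). Green marks on the plate at 57 and 237 degrees.
- filter: Loose dust filter, 280 g, 94 mm high: paper drum 60 mm in diameter, 38 mm high; on it a white flange, 80 mm, 6 mm thick, with two lugs 16 mm wide along its x axis (104 mm over both); on top a red grip bar 70 (x) by 18 (y) by 50 mm high. Origin: centre of the drum's underside, z up. Seated, the origin is 38 mm below the top plate, x within 12 degrees of the drive's x.
- lugs (a point): Point on the filter's axis at the lugs' underside, 38 mm above the filter's origin; axes as the filter's. Locked, the lugs lie under the tabs with 2 mm of play. They are clear of the tabs when the filter's x axis is 40 to 75 degrees anticlockwise (from above) of the drive's x axis; then it lifts freely, and must rise 38 mm for the drum to leave the hole.
- filter_grip (a point): Point on the filter's axis where the red bar is best gripped, 78 mm above the filter's origin, 16 mm below the bar's top and 40 mm above the drive's top plate while seated. Axes as the filter's: close the fingers along y.
- tray: Blue open tray, fixed, 190 by 190 mm, 32 mm high, walls and floor 5 mm thick. Origin: centre of its underside; z up.
- bottle: Bystander: clear bottle with a white cap, 64 mm in diameter, 170 mm high, standing. Origin: centre of its underside.
- screwdriver: Bystander: yellow-handled screwdriver 200 mm long, lying along its x axis.
- module: Bystander: yellow box-shaped amplifier module, 70 by 130 by 100 mm high. Origin: centre of its underside.

How it is judged:
By the outcome, as a careful person would: the job done as asked, in the order asked, and still so for the second after the job is handed in, with the robot touching nothing.
It also fails if it takes over 51 s, if anything falls off the work surface, if the arm or the gripper's body presses on something with over 40 N, if the wrist force passes 120 N, or if a joint passes its speed limit or range.

ROBOT

A 6-joint arm with a two-finger parallel gripper is mounted at the origin on the work surface. World frame = base frame: x ahead of the robot, y to its left, z up, the work surface at z = 0. Lengths are in m, angles in rad, forces in N, time in s.
With the tool pointing down it reaches from about 0.325 to 0.75 m from the base axis. Payload 7.6 kg.
Tool frame: the origin (TCP) lies on the mounting face of the last link; the fingertips stand 173 mm ahead of it and the grasp point (between the pads) lies 155 mm ahead of it; z points along the fingers, y is the line along which they close (so a half turn about z gives the same grasp; the last joint's range is limited). The gripper opens to 85 mm and grips with 20 to 120 N. Pads are 22 mm wide; open, the fingers measure 114 mm over their backs; the gripper's body (76 mm by 85 mm) begins 54 mm behind the grasp point. The pads swing forward as they close: fully open they stand 13 mm farther back than shut.
Start: joints at [1.263, 0.052, 1.401, -0, 1.689, -0.07], TCP at [0.124, 0.51, 0.405] pointing down, gripper open.
Joint ranges: [-2.9, 2.9], [-0.91, 2.17], [0.12, 2.37], [-1.06, 4.2], [0.26, 2.73], [-2.93, 2.93]. Speed limits (rad/s): [2.57, 2.57, 3.01, 3.14, 3.14, 3.14].

INTERFACE

Orientations are given as a rotation vector (axis times angle).
In Python, from bench import get_obs, get_image, close_job gives the robot as it stands.
- The arm moves only by the tool step_arm, never from a script. Its argument "plan" is a list of rows, each a list of 7 numbers: the turn, a rotation vector about the tool's x, y, z in degrees, then the shift along the tool's x, y, z in m, then the opening, from -1 (shut) to 1 (fully open). A call has 1 to 10 rows; each row is the pose to reach, as a shift and turn from the pose commanded when the call began, along the tool's axes at that moment; what a row does not reach only later rows make up. A row lasts 1/12 s, in which the tool goes at most 41.7 mm and 7.16 degrees, less where a joint would pass 70% of its speed; a pose out of reach is approached as far as the arm can. A call with a gripper value outside its range is refused whole. The fingers move at their own pace and stop on an object; "squeeze" is the grip in N (left out, the last holds). Time passes only in rows, so rows that repeat a pose let the fingers close. It gives the time, the measured TCP pose, the force, the opening and the grip force at its end, in the units of the state.
- get_obs(): the state, without advancing time (a new reading comes with each control period).
- get_image(name): name is "scene" or "top"; returns a dict with "frame" (384x512x3 uint8, red, green, blue), "fx", "fy", "cx", "cy" (pixels), "position" and "orientation" of the camera in the world. Camera axes: x right, y down, z forward; pixel columns grow to the right and rows downward; lengths in m; the calibration is good to about 2 mm. A picture is of the moment at which its call begins. There is no depth.
- close_job(): hands the job in; it is judged then, once.
The state is a dict: "t": time; "qpos": joint angles; "joint_vel": joint speeds; "joint_efforts": joint torques, N m; "tool_pos": TCP position; "orientation": TCP orientation; "wrist_force": force on the tool from outside, world axes, zero at the start; "moment": the same for the moment, N m; "gripper_width": opening from 0.0 (shut) to 1.0 (fully open); "finger_force": force on a finger pad.
Only numpy, scipy, OpenCV 4.12 (cv2) and the standard library are available. Lean on these libraries where they do the work, as an engineer would, in place of code of your own. Each camera call takes 0.05 s, during which the arm holds its last target. There are 200 camera calls.

## Working session

There is one attempt and no reset: what is moved stays moved. The work goes in short steps, Python scripts to look and compute and a tool call to move; the robot and the scene stay as the last step left them, time stands still between calls to the robot, and variables do not carry over. Pictures are saved under pics/ and viewed, at most 10 in all, crops included, and the job is handed in when it is done.

Besides the shell and the picture viewer there is one more tool, called after "Emit:" as name([rows], argument=value, ...), one row to a line, values as JSON. step_arm: Moves the arm, as the interface text tells. Its arguments: {"type":"object","properties":{"plan":{"type":"array","items":{"type":"array","items":{"type":"number"}}},"squeeze":{"type":"number"}},"required":["plan"]}

```bash
mkdir -p pics; ls; python3 - <<'E'
from bench import *
import cv2,json
o=get_obs();print(o)
for n in("scene","top"):
    d=get_image(n);cv2.imwrite(f"pics/{n}0.png",d["frame"][:,:,::-1]);f=d.pop("frame");print(n,d)
E
```

```text
pics
{'t': 0.0, 'qpos': array([ 1.26270597e+00,  5.28560195e-02,  1.40170872e+00, -1.23663323e-05,
        1.68859342e+00, -7.03074502e-02]), 'joint_vel': array([ 2.28279965e-04,  1.15053628e-03, -3.88484330e-04,  2.02544869e-04,
       -4.65645598e-04,  9.83120246e-05]), 'joint_efforts': array([ 9.86672676e-04, -3.81652057e+01, -3.60197675e+01, -4.18838724e-06,
        5.85348462e-03, -1.25225824e-05]), 'tool_pos': array([0.12363905, 0.51021102, 0.40387022]), 'orientation': array([-3.72597855e-01, -3.11913374e+00,  2.41861705e-03]), 'wrist_force': array([-0.17877039,  0.1931573 , -0.19639463]), 'moment': array([ 0.01893868,  0.00273377, -0.00363015]), 'finger_force': 0.0, 'gripper_width': 1.000345772154034}
scene {'fx': 418.8376963106747, 'fy': 418.8376963106747, 'cx': 253.3214389867552, 'cy': 190.94281860133557, 'position': array([0.93614753, 0.44230589, 0.85121931]), 'orientation': array([-0.84779887, -2.71431666,  0.84623124])}
top {'fx': 389.4349595313519, 'fy': 389.4349595313519, 'cx': 258.16481362935104, 'cy': 197.18437298259977, 'position': array([ 0.52978093, -0.0063494 ,  1.06154181]), 'orientation': array([-2.18766344,  2.16817617, -0.11435608])}
```

View pics/scene0.png

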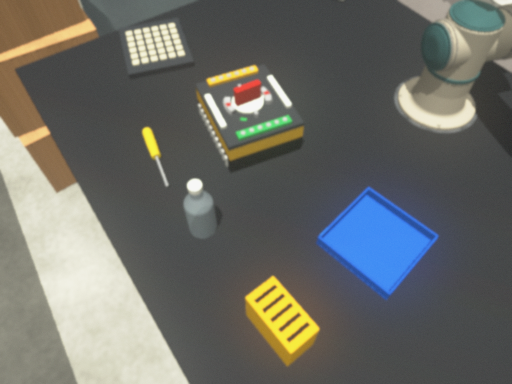

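View pics/top0.png

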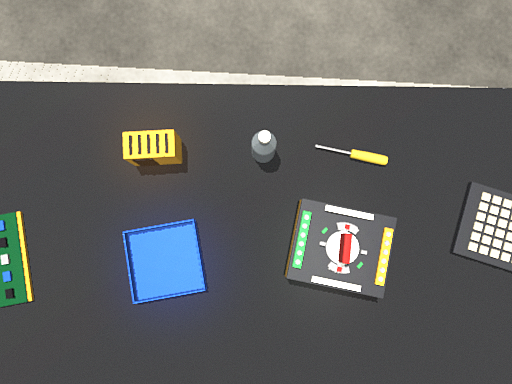

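The top view shows the drive at about (343,248) with the red bar on it and the tray at (165,261). The scene view shows the bar at (247,92) and the tray at (378,240). I'll enlarge both.

```bash
python3 - <<'E'
import cv2
a=cv2.imread("pics/top0.png")[195:305,280:400];cv2.imwrite("pics/c1.png",cv2.resize(a,None,fx=5,fy=5,interpolation=cv2.INTER_CUBIC))
a=cv2.imread("pics/scene0.png")[60:165,190:310];cv2.imwrite("pics/c2.png",cv2.resize(a,None,fx=5,fy=5,interpolation=cv2.INTER_CUBIC))
E
```

```text
(no output)
```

View pics/c1.png

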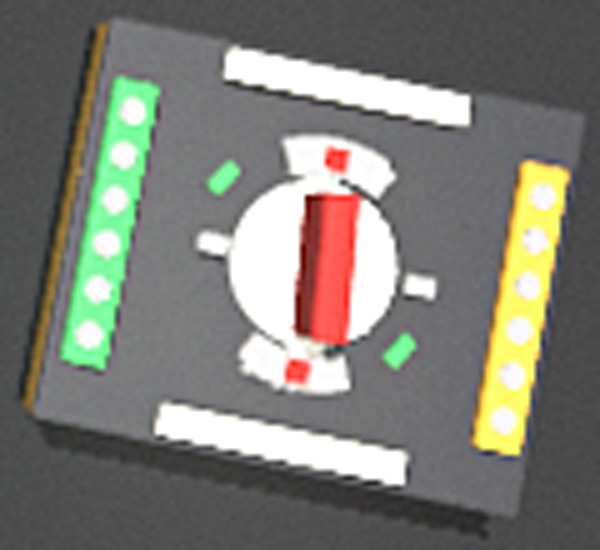

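View pics/c2.png

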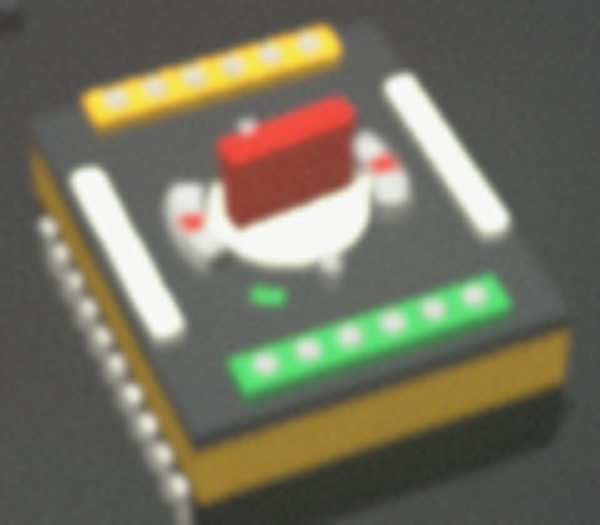

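Red bar top centre is at crop (339,270) in the top view and (287,129) in the scene view. The tab marks are at (337,160)/(298,371) in the top view and (383,164)/(192,222) in the scene view. The green marks lie anticlockwise of the tabs at (224,177)/(400,352).

```bash
cat >h.py <<'E'
import numpy as np
from scipy.spatial.transform import Rotation as R
from bench import *
def ray(d,p):
    v=R.from_rotvec(d["orientation"]).apply([(p[0]-d["cx"])/d["fx"],(p[1]-d["cy"])/d["fy"],1]);return d["position"],v/np.linalg.norm(v)
def tri(rs):
    A=sum(np.eye(3)-np.outer(v,v) for _,v in rs);b=sum((np.eye(3)-np.outer(v,v))@c for c,v in rs)
    x=np.linalg.solve(A,b);return x,max(np.linalg.norm((np.eye(3)-np.outer(v,v))@(x-c)) for c,v in rs)
def atz(d,p,z):
    c,v=ray(d,p);return c+v*(z-c[2])/v[2]
E
cat >m.py <<'E'
from h import *
T=get_image("top");S=get_image("scene")
c1=lambda u,v:(280+(u+.5)/5-.5,195+(v+.5)/5-.5)
c2=lambda u,v:(190+(u+.5)/5-.5,60+(v+.5)/5-.5)
P=dict(barA=(c1(345,196),c2(350,105)),barB=(c1(333,344),c2(225,153)),barc=(c1(339,270),c2(287,129)),
tabA=(c1(337,160),c2(383,164)),tabB=(c1(298,371),c2(192,222)),green=(c1(224,177),c2(268,296)),
k1=(c1(115,18),c2(567,325)) ,k2=(c1(35,413),c2(195,447)),k3=(c1(517,515),c2(33,125)),
t1=((123,233),(388,293)),t2=((193,221),(437,237)),t3=((205,290),(370,189)),t4=((133,302),(320,238)))
for k,(a,b) in P.items():
    x,e=tri([ray(T,a),ray(S,b)]);print(k,x.round(4),round(e,4))
for k,z in dict(barA=.156,barB=.156,barc=.156,tabA=.113,tabB=.113).items(): print(k,z,atz(T,P[k][0],z).round(4),atz(S,P[k][1],z).round(4))
print(atz(T,c1(400,352),.1))
for q in ["t1","t2","t3","t4"]:print(q,atz(T,P[q][0],.032).round(3))
for n,p in dict(bottle=(264,137),mod=(150,140),s1=(318,147),s2=(386,160)).items(): print(n,atz(T,p,.05).round(3))
E
python3 m.py
```

```text
barA [ 0.5127 -0.1949  0.2026] 0.0274
barB [ 0.4847 -0.2479  0.1093] 0.0293
barc [ 0.4977 -0.2236  0.1517] 0.0004
tabA [ 0.5194 -0.1832  0.1859] 0.0425
tabB [ 0.4843 -0.2498  0.062 ] 0.0481
green [ 0.5405 -0.1797  0.0981] 0.001
k1 [ 0.5615 -0.0484  0.2394] 0.0746
k2 [ 0.5051 -0.1327  0.0293] 0.0953
k3 [ 0.4558 -0.3804  0.0371] 0.0951
t1 [0.5303 0.3392 0.0233] 0.0009
t2 [0.5148 0.2344 0.1824] 0.1111
t3 [0.3801 0.1232 0.0198] 0.0035
t4 [0.479  0.2249 0.1071] 0.122
barA 0.156 [ 0.5323 -0.2261  0.156 ] [ 0.4649 -0.2159  0.156 ]
barB 0.156 [ 0.4643 -0.2196  0.156 ] [ 0.5343 -0.2222  0.156 ]
barc 0.156 [ 0.4982 -0.2228  0.156 ] [ 0.5001 -0.2192  0.156 ]
tabA 0.113 [ 0.5498 -0.2329  0.113 ] [ 0.4476 -0.2104  0.113 ]
tabB 0.113 [ 0.4482 -0.2127  0.113 ] [ 0.5505 -0.2307  0.113 ]
[ 0.45661879 -0.26563546  0.1       ]
t1 [0.53  0.337 0.032]
t2 [0.563 0.155 0.032]
t3 [0.384 0.119 0.032]
t4 [0.353 0.304 0.032]
bottle [ 0.786 -0.031  0.05 ]
mod [0.775 0.27  0.05 ]
s1 [ 0.761 -0.174  0.05 ]
s2 [ 0.728 -0.354  0.05 ]
```

Both views agree on the socket centre, about (0.499, -0.222). The bar top triangulates to z 0.152, against 0.156 expected. The filter sits at -5.4° and the drive at -11.2°, so the turn is about +51°. The tray centre is about (0.457, 0.230). Next I'll work out the approach.

```bash
cat >go.py <<'E'
# usage: go.py gx gy gz yaw(tool y, deg): shift/turn in tool axes; grasp point target
import sys
from h import *
o=get_obs();x,y,z,w=map(float,sys.argv[1:5]);w=np.radians(w)
yt=np.array([np.cos(w),np.sin(w),0]);zt=np.array([0,0,-1.]);Rt=R.from_matrix(np.c_[np.cross(yt,zt),yt,zt])
Rc=R.from_rotvec(o["orientation"])
print("turn",np.degrees((Rc.inv()*Rt).as_rotvec()).round(2),"shift",Rc.inv().apply(np.array([x,y,z+.155])-o["tool_pos"]).round(4))
print("t",o["t"],"grasp",(o["tool_pos"]+.155*Rc.as_matrix()[:,2]).round(4),"yaw",np.degrees(np.arctan2(*Rc.as_matrix()[[1,0],1])).round(2),"F",o["wrist_force"].round(1),"M",o["moment"].round(2),"q",o["qpos"].round(2),o["gripper_width"],o["finger_force"])
E
python3 go.py .45 .15 .25 10
```

```text
turn [-5.000e-02  3.000e-02  6.638e+01] shift [-0.402  -0.2732 -0.0006]
t 0.2 grasp [0.1236 0.5101 0.2492] yaw 76.38 F [ 0.3 -0.8  0.2] M [ 0.01 -0.01 -0.03] q [ 1.26  0.05  1.4  -0.    1.69 -0.07] 1.0009648814232464 0.0
```

Emit:
step_arm([
  [0,0,7,-0.03,-0.02,0,1],
  [0,0,14,-0.065,-0.045,0,1],
  [0,0,21,-0.1,-0.068,0,1],
  [0,0,28,-0.135,-0.09,0,1],
  [0,0,35,-0.17,-0.115,0,1],
  [0,0,42,-0.2,-0.136,0,1],
  [0,0,49,-0.235,-0.16,0,1],
  [0,0,56,-0.27,-0.183,0,1],
  [0,0,62,-0.3,-0.204,0,1],
  [0,0,66,-0.33,-0.224,0,1],
])

```text
t: 1.03
tool_pos: [0.3925, 0.2128, 0.4048]
orientation: [2.019, 2.407, 0.001]
wrist_force: [0.9, 0.8, 0.4]
gripper_width: 0.997
finger_force: 0.0
```

```bash
python3 go.py .49 -.05 .25 -55
```

```text
turn [ 2.000e-02 -2.000e-02  6.503e+01] shift [-2.758e-01  5.020e-02 -2.000e-04]
t 1.0333 grasp [0.3926 0.2129 0.2498] yaw 10.03 F [0.9 0.8 0.4] M [-0.   -0.01 -0.  ] q [ 0.41 -0.17  1.62  0.    1.7   0.24] 0.997019959781436 0.0
```

Emit:
step_arm([
  [0,0,7,-0.03,0.005,0,1],
  [0,0,14,-0.06,0.01,0,1],
  [0,0,21,-0.09,0.015,0,1],
  [0,0,28,-0.12,0.02,0,1],
  [0,0,35,-0.15,0.026,0,1],
  [0,0,42,-0.18,0.032,0,1],
  [0,0,49,-0.21,0.038,0,1],
  [0,0,56,-0.24,0.044,0,1],
  [0,0,62,-0.265,0.048,0,1],
  [0,0,65,-0.276,0.05,0,1],
])

```text
t: 1.87
tool_pos: [0.491, -0.0503, 0.4042]
orientation: [2.997, 0.942, -0.001]
wrist_force: [0.5, 0.1, -0.1]
gripper_width: 1.005
finger_force: 0.0
```

```bash
python3 go.py .499 -.222 .22 -95.4
```

```text
turn [2.000e-02 5.000e-02 4.032e+01] shift [-0.0917  0.1454  0.0293]
t 1.8667 grasp [ 0.4909 -0.0504  0.2492] yaw -55.08 F [ 0.5  0.1 -0.1] M [-0.01 -0.05 -0.  ] q [-0.18 -0.04  1.49 -0.    1.69  0.78] 1.004761571580598 0.0
```

Emit:
step_arm([
  [0,0,5,-0.012,0.019,0,1],
  [0,0,10,-0.024,0.038,0,1],
  [0,0,15,-0.036,0.057,0,1],
  [0,0,20,-0.048,0.076,0.005,1],
  [0,0,25,-0.06,0.095,0.01,1],
  [0,0,30,-0.071,0.113,0.015,1],
  [0,0,35,-0.081,0.128,0.02,1],
  [0,0,38,-0.088,0.139,0.025,1],
  [0,0,40.3,-0.0917,0.1454,0.029,1],
  [0,0,40.3,-0.0917,0.1454,0.029,1],
])

```text
t: 2.7
tool_pos: [0.4997, -0.2206, 0.3742]
orientation: [-3.138, 0.14, 0.003]
wrist_force: [-0.2, 0.4, -0.3]
gripper_width: 0.997
finger_force: 0.0
```

```bash
python3 go.py .499 -.222 .14 -95.4; python3 - <<'E'
from bench import *
import cv2
i=get_image("top")["frame"][:,:,::-1];j=get_image("scene")["frame"][:,:,::-1]
a=cv2.resize(i[190:310,280:400],(400,400),interpolation=2);b=cv2.resize(j[40:160,190:310],(400,400),interpolation=2)
cv2.imwrite("pics/p1.png",cv2.hconcat([a,b]))
E
```

```text
turn [-0.04  0.13  0.29] shift [-0.0004  0.0015  0.0792]
t 2.7 grasp [ 0.4993 -0.2205  0.2192] yaw -95.11 F [-0.2  0.4 -0.3] M [ 0.07 -0.01 -0.03] q [-0.48  0.12  1.39 -0.    1.63  1.18] 0.9972448372899774 0.0
```

View pics/p1.png

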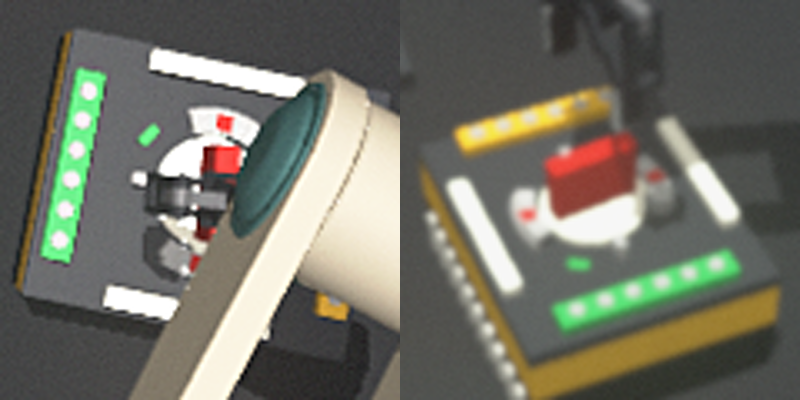

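The picture shows the open fingers above the bar, closing across its thin side; the left finger is at (175,195) in the left half. Lowering onto the bar.

Emit:
step_arm([
  [0,0,0.3,0,0.001,0.008,1],
  [0,0,0.3,0,0.0015,0.02,1],
  [0,0,0.3,0,0.0015,0.034,1],
  [0,0,0.3,0,0.0015,0.048,1],
  [0,0,0.3,0,0.0015,0.06,1],
  [0,0,0.3,0,0.0015,0.07,1],
  [0,0,0.3,0,0.0015,0.076,1],
  [0,0,0.3,0,0.0015,0.079,1],
  [0,0,0.3,0,0.0015,0.079,1],
  [0,0,0.3,0,0.0015,0.079,1],
], squeeze=25)

```text
t: 3.63
tool_pos: [0.4999, -0.2209, 0.2971]
orientation: [3.138, -0.143, 0.001]
wrist_force: [0.3, -0.6, -0.1]
gripper_width: 1.001
finger_force: 0.0
```

Emit:
step_arm([
  [0,0,0,0,0,0,0.2],
  [0,0,0,0,0,0,0.0],
  [0,0,0,0,0,0,-0.2],
  [0,0,0,0,0,0,-0.4],
  [0,0,0,0,0,0,-0.6],
  [0,0,0,0,0,0,-0.7],
  [0,0,0,0,0,0,-1],
  [0,0,0,0,0,0,-1],
  [0,0,0,0,0,0,-1],
  [0,0,0,0,0,0,-1],
], squeeze=25)

```text
t: 4.47
tool_pos: [0.4998, -0.2209, 0.2968]
orientation: [3.138, -0.143, 0.0]
wrist_force: [0.7, -0.7, 0.9]
gripper_width: 0.205
finger_force: 28.9
```

```bash
python3 go.py .499 -.222 .14 -95.4
```

```text
turn [ 0.   -0.02  0.17] shift [-0.0007  0.0012  0.0018]
t 4.4667 grasp [ 0.4998 -0.2209  0.1418] yaw -95.23 F [ 0.7 -0.7  0.9] M [-0.02  0.03  0.04] q [-0.48  0.17  1.49  0.    1.48  1.18] 0.2051378383354447 28.904199600219727
```

The bar is held: width 17.4 mm and no side load. Now turning anticlockwise (negative about tool z), half way first.

Emit:
step_arm([
  [0,0,0,0,0,0,-1],
  [0,0,0,0,0,0,-1],
  [0,0,-2,0,0,0,-1],
  [0,0,-5,0,0,0,-1],
  [0,0,-8,0,0,0,-1],
  [0,0,-12,0,0,0,-1],
  [0,0,-16,0,0,0,-1],
  [0,0,-20,0,0,0,-1],
  [0,0,-23,0,0,0,-1],
  [0,0,-25,0,0,0,-1],
], squeeze=50)

```text
t: 5.3
tool_pos: [0.4998, -0.2208, 0.2969]
orientation: [-3.094, -0.544, -0.001]
wrist_force: [0.1, 0.5, 1.9]
gripper_width: 0.204
finger_force: 49.8
```

```bash
python3 go.py .499 -.222 .14 -44.2
```

```text
turn [ 1.000e-02 -3.000e-02 -2.587e+01] shift [-0.0012  0.0009  0.0019]
t 5.3 grasp [ 0.4999 -0.2207  0.1419] yaw -70.07 F [0.1 0.5 1.9] M [ 0.04  0.02 -0.08] q [-0.48  0.17  1.49  0.    1.48  0.74] 0.20351432961079902 49.76756751537323
```

Emit:
step_arm([
  [0,0,-2,0,0,0,-1],
  [0,0,-5,0,0,0,-1],
  [0,0,-8,0,0,0,-1],
  [0,0,-12,0,0,0,-1],
  [0,0,-16,0,0,0,-1],
  [0,0,-20,0,0,0,-1],
  [0,0,-23,0,0,0,-1],
  [0,0,-25,0,0,0,-1],
  [0,0,-26,0,0,0,-1],
  [0,0,-26,0,0,0,-1],
])

```text
t: 6.13
tool_pos: [0.4998, -0.2207, 0.2969]
orientation: [2.894, 1.222, 0.001]
wrist_force: [1.1, 0.4, 2.2]
gripper_width: 0.202
finger_force: 49.8
```

```bash
python3 go.py .499 -.222 .14 -44.2;python3 - <<'E'
from bench import *
import cv2
i=get_image("top")["frame"][:,:,::-1];j=get_image("scene")["frame"][:,:,::-1]
a=cv2.resize(i[190:310,280:400],(400,400),interpolation=2);b=cv2.resize(j[40:160,190:310],(400,400),interpolation=2)
cv2.imwrite("pics/p2.png",cv2.hconcat([a,b]))
E
```

```text
turn [ 0.01 -0.02 -0.  ] shift [-0.0015  0.0003  0.0019]
t 6.1333 grasp [ 0.4999 -0.2207  0.1419] yaw -44.2 F [1.1 0.4 2.2] M [ 0.12 -0.01  0.07] q [-0.48  0.17  1.49  0.    1.48  0.29] 0.2017176034437881 49.785239696502686
```

View pics/p2.png

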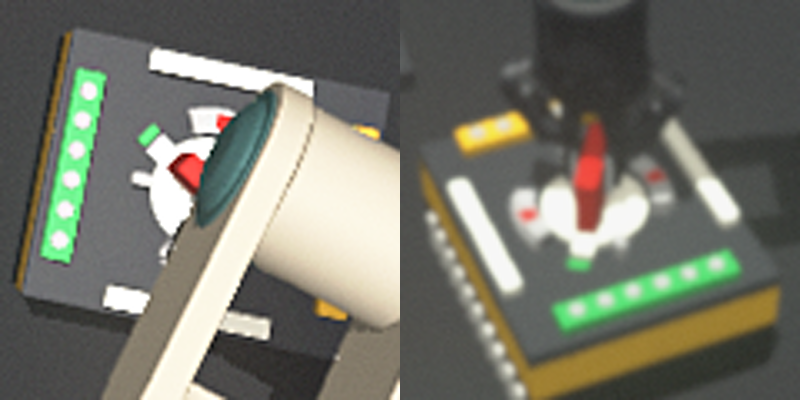

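The lug now sits at the green mark, (150,140) left and (580,262) right, clear of the tabs. Lifting straight up.

Emit:
step_arm([
  [0,0,0,0,0,-0.001,-1],
  [0,0,0,0,0,-0.003,-1],
  [0,0,0,0,0,-0.006,-1],
  [0,0,0,0,0,-0.01,-1],
  [0,0,0,0,0,-0.014,-1],
  [0,0,0,0,0,-0.018,-1],
])

```text
t: 6.73
tool_pos: [0.4998, -0.2208, 0.3151]
orientation: [-2.894, -1.222, -0.0]
wrist_force: [-0.2, -0.5, -2.4]
gripper_width: 0.204
finger_force: 49.0
```

```bash
python3 go.py .499 -.222 .26 -44.2
```

```text
turn [-0.   -0.   -0.03] shift [-0.0014  0.0003 -0.0999]
t 6.7333 grasp [ 0.4998 -0.2208  0.1601] yaw -44.23 F [-0.2 -0.5 -2.4] M [-0.03 -0.01  0.05] q [-0.48  0.16  1.47  0.    1.52  0.29] 0.204463632164223 48.968775272369385
```

Emit:
step_arm([
  [0,0,0,0,0,-0.005,-1],
  [0,0,0,0,0,-0.012,-1],
  [0,0,0,0,0,-0.022,-1],
  [0,0,0,0,0,-0.034,-1],
  [0,0,0,0,0,-0.046,-1],
  [0,0,0,0,0,-0.058,-1],
  [0,0,0,0,0,-0.07,-1],
  [0,0,0,0,0,-0.08,-1],
  [0,0,0,0,0,-0.087,-1],
  [0,0,0,0,0,-0.09,-1],
])

```text
t: 7.57
tool_pos: [0.4998, -0.2209, 0.4063]
orientation: [2.893, 1.221, 0.002]
wrist_force: [-0.3, -0.5, -3.4]
gripper_width: 0.205
finger_force: 49.0
```

```bash
python3 go.py .457 .23 .25 -44.2
```

```text
turn [ 0.1  -0.04 -0.02] shift [ 0.2932 -0.3451  0.0009]
t 7.5667 grasp [ 0.5001 -0.221   0.2513] yaw -44.22 F [-0.3 -0.5 -3.4] M [-0.06 -0.03  0.02] q [-0.48  0.11  1.33  0.    1.69  0.29] 0.20496189636283402 48.97759795188904
```

Emit:
step_arm([
  [0,0,0,0.004,-0.0047,0,-1],
  [0,0,0,0.012,-0.014,0,-1],
  [0,0,0,0.024,-0.028,0,-1],
  [0,0,0,0.039,-0.046,0,-1],
  [0,0,0,0.056,-0.066,0,-1],
  [0,0,0,0.074,-0.087,0,-1],
  [0,0,0,0.092,-0.108,0,-1],
  [0,0,0,0.11,-0.129,0,-1],
  [0,0,0,0.128,-0.151,0,-1],
  [0,0,0,0.146,-0.172,0,-1],
])

```text
t: 8.4
tool_pos: [0.4774, 0.006, 0.4038]
orientation: [-2.893, -1.222, 0.002]
wrist_force: [0.4, 0.7, -2.9]
gripper_width: 0.204
finger_force: 49.1
```

Emit:
step_arm([
  [0,0,0,0.018,-0.021,0,-1],
  [0,0,0,0.036,-0.042,0,-1],
  [0,0,0,0.054,-0.063,0,-1],
  [0,0,0,0.072,-0.085,0,-1],
  [0,0,0,0.09,-0.106,0,-1],
  [0,0,0,0.107,-0.126,0,-1],
  [0,0,0,0.122,-0.144,0,-1],
  [0,0,0,0.134,-0.158,0,-1],
  [0,0,0,0.143,-0.169,0,-1],
  [0,0,0,0.147,-0.173,0,-1],
])

```text
t: 9.23
tool_pos: [0.4557, 0.232, 0.4037]
orientation: [-2.892, -1.225, 0.003]
wrist_force: [0.2, 0.1, -2.6]
gripper_width: 0.202
finger_force: 49.1
```

```bash
python3 go.py .457 .23 .085 -44.2;python3 - <<'E'
from bench import *
import cv2
i=get_image("top")["frame"][:,:,::-1];j=get_image("scene")["frame"][:,:,::-1]
a=cv2.resize(i[190:330,100:240],(400,400),interpolation=2);b=cv2.resize(j[140:300,300:460],(400,400),interpolation=2)
cv2.imwrite("pics/p3.png",cv2.hconcat([a,b]))
E
```

```text
turn [-0.08  0.08  0.13] shift [-0.0003  0.0026  0.1637]
t 9.2333 grasp [0.4554 0.232  0.2487] yaw -44.07 F [ 0.2  0.1 -2.6] M [-0.01 -0.05  0.02] q [0.4  0.01 1.44 0.   1.69 1.17] 0.2024810091339382 49.089948534965515
```

View pics/p3.png

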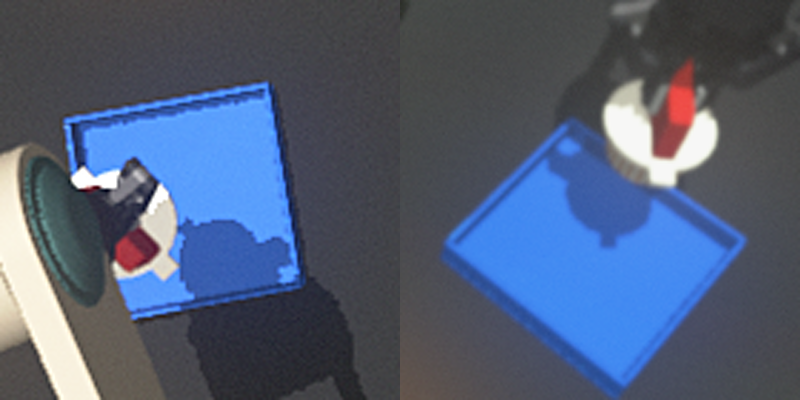

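The filter hangs upright above the middle of the tray: flange at (140,220) in the left half, shadow inside the tray. Lowering to just above touchdown, expected at grasp z of about 0.085.

Emit:
step_arm([
  [0,0,0,0,0,0.005,-1],
  [0,0,0,0,0.001,0.015,-1],
  [0,0,0,0,0.002,0.033,-1],
  [0,0,0,0,0.002,0.055,-1],
  [0,0,0,0,0.002,0.078,-1],
  [0,0,0,0,0.002,0.1,-1],
  [0,0,0,0,0.002,0.12,-1],
  [0,0,0,0,0.002,0.135,-1],
  [0,0,0,0,0.002,0.144,-1],
  [0,0,0,0,0.002,0.15,-1],
])

```text
t: 10.17
tool_pos: [0.4581, 0.2276, 0.2528]
orientation: [-2.895, -1.22, 0.004]
wrist_force: [-0.3, -0.1, -2.7]
gripper_width: 0.198
finger_force: 49.0
```

Emit:
step_arm([
  [0,0,0,0,0,0.002,-1],
  [0,0,0,0,0,0.004,-1],
  [0,0,0,0,0,0.006,-1],
  [0,0,0,0,0,0.008,-1],
  [0,0,0,0,0,0.009,-1],
  [0,0,0,0,0,0.01,-1],
  [0,0,0,0,0,0.01,-1],
])

```text
t: 10.75
tool_pos: [0.4583, 0.2284, 0.2447]
orientation: [-2.894, -1.222, -0.0]
wrist_force: [-0.3, 0.2, -2.1]
gripper_width: 0.203
finger_force: 49.0
```

```bash
python3 go.py .457 .23 .085 -44.2
```

```text
turn [ 0.   -0.01 -0.02] shift [ 0.0002 -0.0021  0.0047]
t 10.75 grasp [0.4584 0.2284 0.0897] yaw -44.22 F [-0.3  0.2 -2.1] M [-0.03 -0.06  0.03] q [0.39 0.13 1.64 0.   1.37 1.16] 0.20274951415162257 49.02415931224823
```

Emit:
step_arm([
  [0,0,0,0,0,0.001,-1],
  [0,0,0,0,0,0.002,-1],
  [0,0,0,0,0,0.003,-1],
  [0,0,0,0,0,0.0035,-1],
  [0,0,0,0,0,0.0035,-1],
])

```text
t: 11.17
tool_pos: [0.4583, 0.2284, 0.241]
orientation: [-2.894, -1.222, 0.0]
wrist_force: [-0.5, 0.1, -1.9]
gripper_width: 0.203
finger_force: 49.0
```

Emit:
step_arm([
  [0,0,0,0,0,0.0005,-1],
  [0,0,0,0,0,0.001,-1],
  [0,0,0,0,0,0.001,-1],
])

```text
t: 11.42
tool_pos: [0.4583, 0.2284, 0.2401]
orientation: [-2.894, -1.222, 0.0]
wrist_force: [-0.0, -0.4, -2.0]
gripper_width: 0.204
finger_force: 49.0
```

Emit:
step_arm([
  [0,0,0,0,0,0.0005,-1],
  [0,0,0,0,0,0.001,-1],
  [0,0,0,0,0,0.001,-1],
])

```text
t: 11.67
tool_pos: [0.4584, 0.2284, 0.2399]
orientation: [-2.894, -1.222, -0.001]
wrist_force: [-2.1, -2.3, 4.3]
gripper_width: 0.205
finger_force: 50.0
```

Touchdown at grasp z 0.085, as predicted: the wrist force went from -2 to +4 N. Releasing gently.

Emit:
step_arm([
  [0,0,0,0,0,0,-0.55],
  [0,0,0,0,0,0,-0.4],
  [0,0,0,0,0,0,-0.2],
  [0,0,0,0,0,0,0],
  [0,0,0,0,0,0,0.3],
  [0,0,0,0,0,0,0.6],
  [0,0,0,0,0,0,1],
  [0,0,0,0,0,0,1],
  [0,0,0,0,0,0,1],
  [0,0,0,0,0,0,1],
], squeeze=20)

```text
t: 12.5
tool_pos: [0.4583, 0.2284, 0.2392]
orientation: [-2.894, -1.222, -0.0]
wrist_force: [1.1, -0.0, 0.5]
gripper_width: 1.004
finger_force: 0.0
```

Emit:
step_arm([
  [0,0,0,0,0,-0.003,1],
  [0,0,0,0,0,-0.01,1],
  [0,0,0,0,0,-0.022,1],
  [0,0,0,0,0,-0.038,1],
  [0,0,0,0,0,-0.056,1],
  [0,0,0,0,0,-0.076,1],
  [0,0,0,0,0,-0.096,1],
  [0,0,0,0,0,-0.116,1],
  [0,0,0,0,0,-0.13,1],
  [0,0,0,0,0,-0.14,1],
])

```text
t: 13.33
tool_pos: [0.4582, 0.2284, 0.3825]
orientation: [-2.894, -1.222, -0.006]
wrist_force: [-0.1, -1.0, 0.3]
gripper_width: 0.997
finger_force: 0.0
```

```bash
python3 - <<'E'
from bench import *
import cv2
o=get_obs();print(o["tool_pos"],o["gripper_width"],o["wrist_force"])
i=get_image("top")["frame"][:,:,::-1];j=get_image("scene")["frame"][:,:,::-1]
a=cv2.resize(i,(400,300));b=cv2.resize(j,(400,300));c=cv2.resize(i[190:325,100:280],(400,300),interpolation=2);d=cv2.resize(j[140:290,290:490],(400,300),interpolation=2)
cv2.imwrite("pics/p4.png",cv2.vconcat([cv2.hconcat([a,b]),cv2.hconcat([c,d])]))
E
```

```text
[0.45823078 0.22835275 0.38252651] 0.9971263560778592 [-0.06488162 -0.97827214  0.34946488]
```

View pics/p4.png

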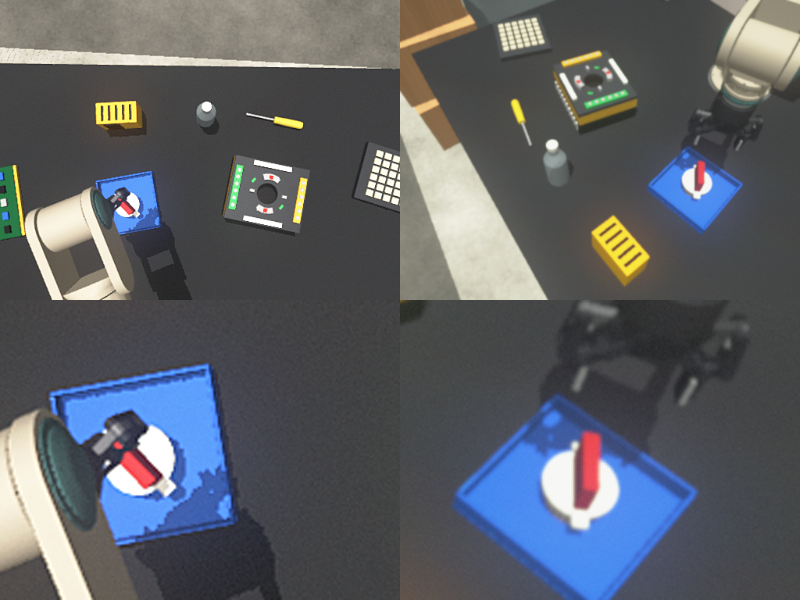

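The filter stands upright mid-tray, at (580,485) in the lower-right panel. The socket is empty, the gripper is clear and the other things are untouched. Handing in.

```bash
python3 -c "
from bench import *
print(close_job())"
```

```text
the job is handed in; nothing more can be done
None
```

The filter was turned to the green marks, lifted straight out and set down upright in the blue tray. It has been released, nothing else on the bench was moved, and the job was handed in at about 13.5 s; no verdict came back.

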